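Load the last moisture tin and run the oven shelf out for hand-over

TASK

Lift the lidded metal tin out of the bin and stand it on the rack's top shelf, beyond the black line, beside the tin already there. Then slide that shelf straight out, away from you, until its black line is level with the front ends of the rack's runners, so that I can take it by its far end and carry it to the oven. The loaded shelf tips if you let go there: keep it level and finish still holding it, with both tins standing and the other glassware left alone.

Things in the scene. Friction and masses are not known exactly. Their poses are not given: they have to be found in the camera images.
- tin: lidded plain metal moisture tin, an upright cylinder 52 mm in diameter and 48 mm high, about 0.16 kg, standing in the bin among the glassware; origin at the centre of its underside, z up
- loaded_tin: a second tin of the same shape and size, already standing on the far part of the top shelf; origin at the centre of its underside
- shelf: loose steel oven shelf on the rack's top runners, about 0.42 kg: flat sheet 280 mm long (its x) by 240 mm wide (y), 4 mm thick. Origin: centre of its underside; tins stand at z = 4 mm; x points along the slide, away from the robot, z up. Long sides turned up to 15 mm, short ends to 9 mm; a bow handle across each short end at x = -122 mm (near) and +122 mm (far)
- shelf_handle (a point): middle of the near bow handle's bar: a round bar 10 mm in diameter and 100 mm long lying along the shelf's y, its centre 34 mm above the shelf's underside (30 mm above its floor), clear underneath; 18 mm in from the shelf's near edge. Axes as the shelf's
- shelf_line (a point): middle of the black line, 3 mm wide, drawn across the shelf's floor at its x = -25 mm, that is 165 mm from the far edge; at the level of the shelf's floor. At the start it lies 105 to 135 mm behind the front ends of the runners. Axes as the shelf's
- rack: fixed grey bench-top rack, posts 124 mm high, two pairs of angle runners 220 mm long (its x). The shelf lies on the top pair, 110 mm above the bench, and glides along x (friction about 0.25) with 7 mm side play each way between 10 mm high flanges; no end stops, nothing holds it down. A second shelf is fixed on the lower pair. Origin: centre of its foot on the bench; x points away from the robot along the slide
- rack_front (a point): the front (far, +x) ends of the top runners: the point midway between them, at the height of their upper face, x = 110 mm and z = 110 mm in the rack's frame. Axes as the rack's
- bin: fixed open grey plastic bin 180 mm (its x) by 270 mm (its y), 55 mm high, walls and floor 4 mm thick; origin under its centre on the bench. The tin, the bottle and the dish stand in a row along its y in any order, about 80 mm apart
- bottle: amber bottle with a black cap, 42 mm in diameter, 75 mm high, in the bin: leave it; origin at the centre of its underside
- dish: white porcelain dish, 66 mm across, 32 mm high, in the bin: leave it; origin at the centre of its underside
- tube_rack: test-tube rack 60 by 200 mm with tubes up to 112 mm high, standing on the bench beyond the bin: leave it; origin at the centre of its underside

How it is judged:
On the way, in this order (a step that is already met when the one before it is completed fails the run):
1. the tin is lifted clear of the bin in the fingers (height (world z) of tin above 0.065 m and contact force between the fingers and tin above 0.5 N), for 0.1 s.
2. the tin stands upright on the shelf beyond the line, let go, with the shelf still in on its runners (x of tin in the frame of shelf between -0.005 and 0.12 m and y of tin in the frame of shelf between -0.1 and 0.1 m and z of tin in the frame of shelf between -0.002 and 0.01 m and angle between tin's own z axis and vertical below 0.1 rad and contact force between tin and shelf above 0.4 N and contact force between the fingers and tin below 0.05 N and x of shelf_line in the frame of rack_front below -0.05 m), for 0.2 s.
At the end, for the whole second after the job is handed in: the shelf's black line within 8 mm of the front ends of the runners; the shelf on the runners, within 3.4 degrees of level and 4 of square, at rest, held by the fingers with over 1 N; both tins upright (6 degrees) on its floor beyond the line, not touched by the fingers (x of shelf_line in the frame of rack_front between -0.008 and 0.008 m and z of shelf_line in the frame of rack_front between -0.004 and 0.012 m and angle between shelf's own z axis and vertical below 0.06 rad and angle between the x axis of shelf and the x axis of rack, either way round below 0.07 rad and linear speed of shelf below 0.02 m/s and contact force between the fingers and shelf above 1 N and contact force between shelf and rack above 0.5 N and height (world z) of shelf above 0.1 m and x of tin in the frame of shelf between -0.005 and 0.12 m and y of tin in the frame of shelf between -0.1 and 0.1 m and z of tin in the frame of shelf between -0.002 and 0.01 m and angle between each of tin, loaded_tin's own z axis and vertical below 0.1 rad and x of loaded_tin in the frame of shelf between -0.005 and 0.12 m and y of loaded_tin in the frame of shelf between -0.1 and 0.1 m and z of loaded_tin in the frame of shelf between -0.002 and 0.01 m and contact force between the fingers and tin below 0.05 N and contact force between the fingers and loaded_tin below 0.05 N); the arm keeps its last pose, push and grip.
It fails at once if the shelf tips by more than 10 degrees (angle between shelf's own z axis and vertical above 0.175 rad).
It fails at once if the shelf falls from its runners (height (world z) of shelf below 0.07 m).
It fails at once if the line passes more than 25 mm beyond the runner ends (x of shelf_line in the frame of rack_front above 0.025 m).
It fails at once if a tin is tipped over (angle between any of tin, loaded_tin's own z axis and vertical above 0.7 rad).
It fails at once if the bottle, the dish or the test-tube rack is shifted by more than 40 mm or tipped over (distance of any of bottle, dish, tube_rack from where it was at the start of the episode above 0.04 m or angle between any of bottle, dish, tube_rack's own z axis and vertical above 0.5 rad).
It also fails if it takes over 61 s, if anything falls off the work surface, if the arm or the gripper's body presses on something with over 40 N, if the wrist force passes 120 N, or if a joint passes its speed limit or range.

ROBOT

A 7-joint arm with a two-finger parallel gripper is mounted at the origin on the work surface. World frame = base frame: x ahead of the robot, y to its left, z up, the work surface at z = 0. Lengths are in m, angles in rad, forces in N, time in s.
With the tool pointing down it reaches from about 0.4 to 0.875 m from the base axis. Payload 19.3 kg.
Tool frame: the origin (TCP) lies at the very end of the fingers, on their centre line; the grasp point (between the pads) lies 19 mm behind it; z points along the fingers, y is the direction in which the jaws open and shut (so a half turn about z gives the same grasp; the last joint's range is limited). The gripper opens to 85 mm and grips with 20 to 120 N. Pads are 22 mm wide; open, the fingers measure 114 mm over their backs; the gripper's body (76 mm by 85 mm) begins 54 mm behind the grasp point. The pads swing forward as they close: fully open they stand 13 mm farther back than shut.
Start: joints at [-1.268, 0.521, -0.036, 1.599, 0.021, 1.021, -0.113], TCP at [0.228, 0.582, 0.231] pointing down, gripper open.
Joint ranges: [-2.91, 2.91], [-0.3, 2.13], [-1.5, 1.42], [0.17, 2.43], [-1.26, 4.41], [0.16, 1.93], [-2.52, 2.52]. Speed limits (rad/s): [1.89, 1.89, 2.39, 2.39, 3.01, 3.01, 3.01].

INTERFACE

Orientations are given as [roll, pitch, yaw] about the fixed x, y, z axes, in that order (R = Rz(yaw) Ry(pitch) Rx(roll)).
In Python, from workcell import bot, viewer gives the robot as it stands.
- The arm moves only by the shell command python3 -m creep 'ROWS' [FORCE]. ROWS is JSON, a list of rows, each an object of numbers: "rx", "ry", "rz": the turn, a rotation vector about the tool's x, y, z in degrees; "tx", "ty", "tz": the shift along the tool's x, y, z in mm; "hand": the closure, from -1 (fully open) to 1 (shut), so that 0 is half open. In form: [{"rx": .., "ry": .., "rz": .., "tx": .., "ty": .., "tz": .., "hand": ..}, ...]. A call has 1 to 8 rows; each row is the pose to reach, as a shift and turn from the pose commanded when the call began, along the tool's axes at that moment; what a row does not reach only later rows make up. A row lasts 1/10 s, in which the tool goes at most 50 mm and 8.59 degrees, less where a joint would pass 70% of its speed; a pose out of reach is approached as far as the arm can. A call with a gripper value outside its range is refused whole. The fingers move at their own pace and stop on an object; FORCE is the grip in N (left out, the last holds). Time passes only in rows, so rows that repeat a pose let the fingers close. It gives the time, the measured TCP pose, the force and the opening at its end, in the units of the state.
- bot.observe(): the state, without advancing time (a new reading comes with each control period).
- viewer.grab_frame(name): name is "scene" or "top"; returns a dict with "pixels" (384x512x3 uint8, blue, green, red), "vertical_fov" (degrees; the focal length in pixels is half the picture's height over the tangent of half this angle, whatever the lens; pixels are square), "cx", "cy" (the principal point, pixels), "distortion" ([k1, k2, p1, p2, k3] as OpenCV has them; the pictures are not rectified), "rvec" (rotation vector, rad) and "tvec" (3), from world to camera coordinates, as OpenCV has them. Camera axes: x right, y down, z forward; pixel columns grow to the right and rows downward; lengths in m; the calibration is good to about 2 mm. A picture is of the moment at which its call begins. There is no depth.
- bot.job_done(): hands the job in, once; it reports no verdict.
Trained networks look in a picture, given as the dict that the camera call returned (one of the last four; its "shot" number tells which), for a name from the list of things; names that differ only in an ending like _2 or _b are one class to them, and where a whole thing is asked for, a point or a joint stands for the part that bears it (a point fixed in the world has none). Each returns a list of dicts, best first, with "score" (0 to 1); they miss things now and then, are a little off and sometimes report something else, mostly with a low value. They report only what shows in the picture. A call takes as long as a camera call.
- viewer.outline_of(target, picture): "mask" (384x512 bool, what is visible of it) and "bbox" ([left, top, right, bottom] in pixels, round what is visible of it).
The state is a dict: "clock": time; "qpos": joint angles; "qd": joint speeds; "joint_efforts": joint torques, N m; "position": TCP position; "tool_rot": TCP orientation; "force": force on the tool from outside, world axes, zero at the start; "moment": the same for the moment, N m; "grip_width": finger opening in m.
Only numpy, scipy, OpenCV 4.12 (cv2) and the standard library are available. Lean on these libraries where they do the work, as an engineer would, in place of code of your own. Each camera call takes 0.05 s, during which the arm holds its last target.

## Working session

There is one attempt and no reset: what is moved stays moved. The work goes in short steps, Python scripts to look and compute and a shell command to move; the robot and the scene stay as the last step left them, time stands still between calls to the robot, and variables do not carry over. Pictures are saved under pics/ and viewed, and the job is handed in when it is done.

```bash
ls; mkdir -p pics
cat > h.py <<'E'
import numpy as np, cv2, json
from workcell import bot, viewer
def cam(f):
    K=np.eye(3); fl=192/np.tan(np.radians(f["vertical_fov"])/2)
    K[0,0]=K[1,1]=fl; K[0,2]=f["cx"]; K[1,2]=f["cy"]
    return K,np.array(f["distortion"],float),np.array(f["rvec"],float),np.array(f["tvec"],float)
def proj(f,P):
    K,d,r,t=cam(f); return cv2.projectPoints(np.array(P,float).reshape(-1,3),r,t,K,d)[0].reshape(-1,2)
def ray(f,uv):
    K,d,r,t=cam(f); n=cv2.undistortPoints(np.array(uv,float).reshape(-1,1,2),K,d).reshape(-1,2)
    R=cv2.Rodrigues(r)[0]; D=np.c_[n,np.ones(len(n))]@R; return -R.T@t.ravel(),D
def onz(f,uv,z):
    c,D=ray(f,uv); return c+D*((z-c[2])/D[:,2])[:,None]
E
python3 - <<'E'
from h import *
print(bot.observe())
for n in("scene","top"):
    f=viewer.grab_frame(n); cv2.imwrite(f"pics/{n}0.png",f["pixels"])
    print(n,{k:v for k,v in f.items() if k!="pixels"}, -cv2.Rodrigues(np.array(f["rvec"]))[0].T@np.array(f["tvec"]).ravel())
    for o in("tin","loaded_tin","shelf","rack","bin","bottle","dish","tube_rack","shelf_handle","shelf_line"):
        for d in viewer.outline_of(o,f)[:3]: print(o,round(d["score"],2),d["bbox"],int(d["mask"].sum()))
print(bot.observe()["clock"])
E
```

```text
pics
{'clock': 0.0, 'qpos': array([-1.26821028,  0.52202079, -0.0363675 ,  1.59999256,  0.02121786,
        1.02112059, -0.11278912]), 'qd': array([ 0.00011655, -0.00135174,  0.00065699, -0.00037372, -0.00041011,
       -0.00064585,  0.00057014]), 'joint_efforts': array([ 1.17369760e-03, -9.27090883e+01,  1.98115222e+00, -3.69947255e+01,
        1.80612324e-02,  8.04042531e-03,  2.40219629e-05]), 'position': array([0.22752602, 0.58174915, 0.2307266 ]), 'tool_rot': array([-3.14043968e+00,  7.83966378e-05,  2.76885139e+00]), 'force': array([-0.02392005, -0.89169869,  0.34273859]), 'moment': array([ 0.02753468, -0.00306766,  0.00068876]), 'grip_width': 0.08509097452721412}
scene {'vertical_fov': 55.745311258101616, 'cx': 257.42870828213887, 'cy': 186.26061542545585, 'distortion': array([-0.07306712,  0.        ,  0.        ,  0.        ,  0.        ]), 'rvec': array([ 1.84654035,  1.91161808, -0.56883591]), 'tvec': array([ 0.01367039, -0.41866575,  1.32000763]), 'shot': 1} [1.08716378 0.00337558 0.85787619]
tin 0.63 [292.6, 190.9, 312.6, 213.7] 401
loaded_tin 0.96 [141.7, 169.6, 162.7, 
[... 668 characters left out ...]
ortion': array([0.02119396, 0.        , 0.        , 0.        , 0.        ]), 'rvec': array([ 2.20134368, -2.21382993,  0.03236606]), 'tvec': array([0.00539576, 0.58385151, 1.13591527]), 'shot': 2} [0.55139897 0.00325239 1.15202595]
tin 0.63 [197.4, 186.2, 215.8, 208.5] 365
loaded_tin 0.92 [355.8, 173.3, 384.4, 197.0] 530
shelf 0.66 [280.5, 135.0, 402.7, 269.6] 12294
rack 0.61 [268.9, 153.4, 407.3, 264.9] 1156
bin 0.63 [110.1, 152.9, 234.7, 247.5] 6917
bottle 0.68 [133.1, 197.2, 156.0, 216.0] 270
dish 0.79 [161.3, 182.5, 186.0, 208.0] 492
tube_rack 0.62 [118.5, 98.2, 206.2, 144.7] 2190
shelf_handle 0.61 [282.0, 132.1, 403.5, 270.9] 12322
shelf_line 0.65 [279.2, 133.4, 403.2, 271.5] 12396
1.1
```

Run:
```python
import cv2
a=cv2.imread("pics/scene0.png")[110:310,100:410]; b=cv2.imread("pics/top0.png")[80:290,100:420]
cv2.imwrite("pics/s1.png",cv2.resize(a,None,fx=2.5,fy=2.5,interpolation=3)); cv2.imwrite("pics/t1.png",cv2.resize(b,None,fx=2.5,fy=2.5,interpolation=3))
```

```text
(no output)
```

View pics/s1.png

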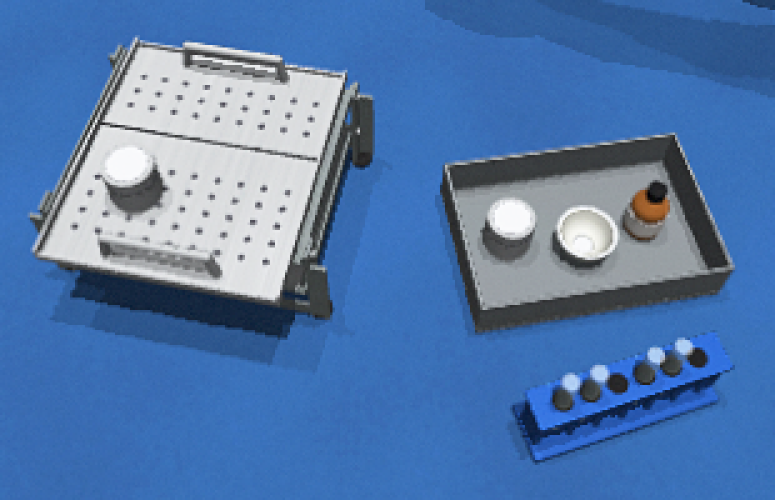

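View pics/t1.png

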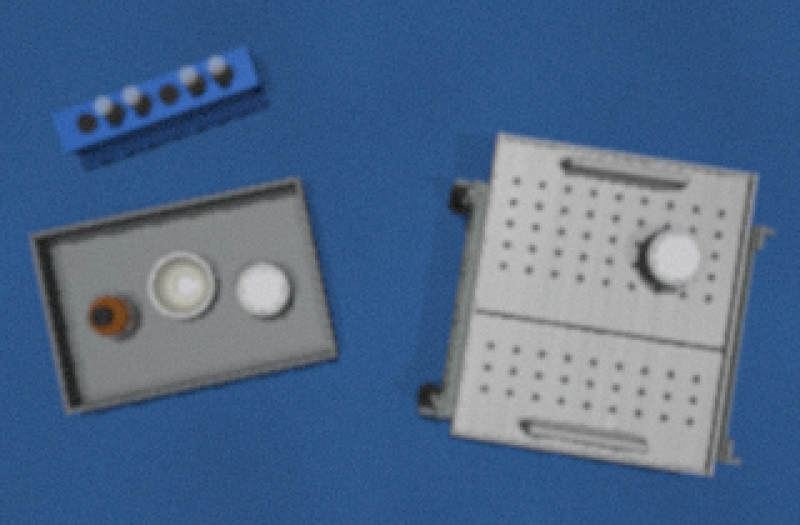

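Run:
```python
import cv2
a=cv2.imread("pics/scene0.png")[115:245,105:260]; b=cv2.imread("pics/top0.png")[125:280,258:418]
cv2.imwrite("pics/s2.png",cv2.resize(a,None,fx=4.5,fy=4.5,interpolation=2)); cv2.imwrite("pics/t2.png",cv2.resize(b,None,fx=3.8,fy=3.8,interpolation=2))
```

```text
(no output)
```

View pics/s2.png

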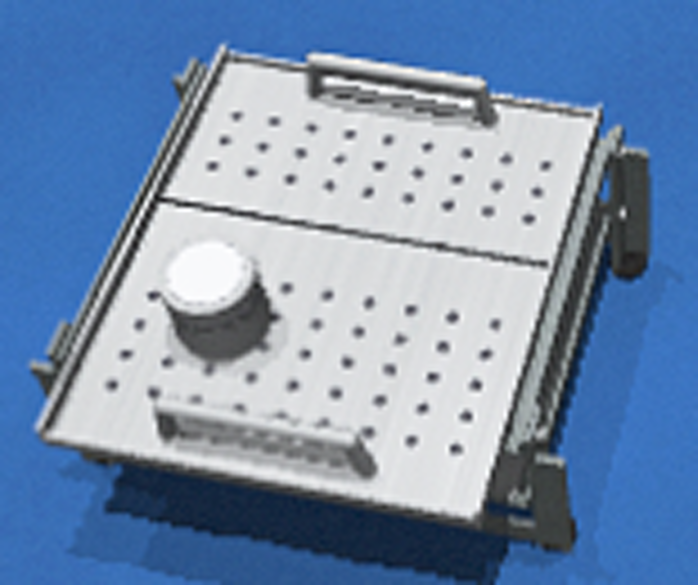

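View pics/t2.png

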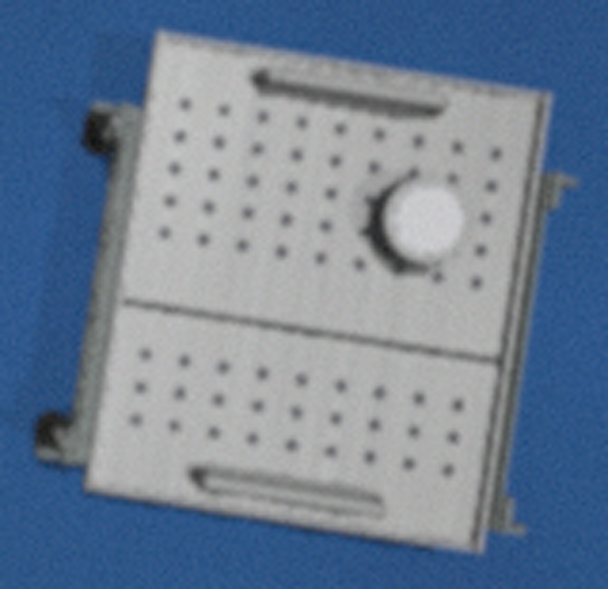

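```bash
cat > fit.py <<'E'
from h import *
from scipy.optimize import least_squares
import sys
import pickle
T=lambda p:np.array(p,float)/3.8+[258,125]
S=lambda p:np.array(p,float)/4.5+[105,115]
def W(q,P,z0):
    P=np.array(P,float); c,s=np.cos(q[2]),np.sin(q[2])
    return np.c_[q[0]+c*P[:,0]-s*P[:,1],q[1]+s*P[:,0]+c*P[:,1],z0+P[:,2]]
E
python3 - <<'E'
from fit import *
ft=viewer.grab_frame("top"); fs=viewer.grab_frame("scene")
pickle.dump((ft,fs),open("cams.pkl","wb"))
h=.012
cor=[[.14,.12,h],[.14,-.12,h],[-.14,-.12,h],[-.14,.12,h],[-.025,.118,.004],[-.025,-.118,.004]]
pt=T([[157,32],[552,92],[483,552],[86,489],[125,300],[500,360]])
ps=S([[485,520],[40,437],[222,48],[602,110],[548,265],[163,198]])
for nm,sets in(("top",[(ft,pt)]),("scene",[(fs,ps)]),("both",[(ft,pt),(fs,ps)])):
    r=least_squares(lambda q:np.concatenate([(proj(f,W(q,cor,.110))-p).ravel() for f,p in sets]),[.5,-.2,-.1],x_scale=[.01,.01,.01])
    print(nm,r.x,np.round(r.fun.reshape(-1,2),1).tolist())
q=r.x
for z in(.10,.11,.12,.13):
  L=onz(ft,T([[137,108],[78,462],[560,172],[500,530]]),z)
  c,s=np.cos(q[2]),np.sin(q[2]); d=L[:,:2]-q[:2]; print("top flange in shelf frame z",z,np.round(np.c_[d@[c,s],d@[-s,c]],4).tolist())
  L=onz(fs,S([[530,455],[617,130]]),z);d=L[:,:2]-q[:2]; print("scene flange",z,np.round(np.c_[d@[c,s],d@[-s,c]],4).tolist())
# tin
for f,b in((ft,[206.6,197.4]),(fs,None)):
  pass
tl=onz(ft,[[206.6,197.4],[100+264/2.5,80+290/2.5]],.052); print("tin",tl)
ts=onz(fs,[S([0,0])*0+[100+511/2.5,110+218/2.5]],.052); print("tin scene",ts)
ld=onz(ft,[T([427,221])],.162); ls=onz(fs,[S([210,280])],.162)
d=np.vstack([ld,ls])[:,:2]-q[:2]; print("loaded in shelf",np.c_[d@[c,s],d@[-s,c]])
print(np.degrees(q[2]),"handle",W(q,[[-.122,0,.034]],.11),"line",W(q,[[-.025,0,.004]],.11))
E
```

```text
top [ 0.55126973 -0.19972729 -0.16170245] [[0.5, -0.1], [-0.4, 0.2], [-0.1, -0.2], [0.6, -0.2], [-1.4, 0.1], [0.8, 0.2]]
scene [ 0.55558736 -0.19332086 -0.15932252] [[-0.5, -0.3], [-0.5, -0.3], [-0.0, 0.1], [0.2, -0.7], [1.7, 0.4], [-0.8, 0.7]]
both [ 0.55260969 -0.1970044  -0.16025621] [[-0.8, -0.6], [-1.7, -0.5], [-1.2, -0.9], [-0.5, -0.7], [-2.6, -0.4], [-0.4, -0.4], [-2.1, -1.5], [-1.7, -1.5], [-1.1, -0.7], [-1.1, -1.6], [0.3, -0.6], [-1.9, -0.2]]
top flange in shelf frame z 0.1 [[0.0939, 0.1215], [-0.128, 0.1243], [0.0948, -0.1429], [-0.129, -0.1382]]
scene flange 0.1 [[0.0902, 0.1344], [-0.1401, 0.1317]]
top flange in shelf frame z 0.11 [[0.0927, 0.1222], [-0.1271, 0.125], [0.0936, -0.1396], [-0.1281, -0.135]]
scene flange 0.11 [[0.0956, 0.1364], [-0.1317, 0.1337]]
top flange in shelf frame z 0.12 [[0.0915, 0.1229], [-0.1262, 0.1257], [0.0924, -0.1364], [-0.1271, -0.1319]]
scene flange 0.12 [[0.1009, 0.1383], [-0.1233, 0.1357]]
top flange in shelf frame z 0.13 [[0.0903, 0.1236], [-0.1253, 0.1263], [0.0912, -0.1332], [-0.1262, -0.1287]]
scene flange 0.13 [[0.1063, 0.1403], [-0.1149, 0.1377]]
tin [[0.56274738 0.11934828 0.052     ]
 [0.56620154 0.12179551 0.052     ]]
tin scene [[0.57094992 0.12615079 0.052     ]]
loaded in shelf [[ 0.04717223 -0.05075238]
 [ 0.05518081 -0.04288317]]
-9.182004700240764 handle [[ 0.43217295 -0.17753672  0.144     ]] line [[ 0.52793003 -0.19301512  0.114     ]]
```

```bash
cat > plan.py <<'E'
from h import *
from scipy.spatial.transform import Rotation as Ro
def plan(x,y,z,yang=None):
    o=bot.observe(); R=Ro.from_euler("xyz",o["tool_rot"]).as_matrix()
    if yang is None: Rt=R
    else:
        a=np.radians(yang); ty=np.array([np.cos(a),np.sin(a),0]); tz=np.array([0,0,-1.]); Rt=np.c_[np.cross(ty,tz),ty,tz]
    t=R.T@(np.array([x,y,z])-o["position"])*1000; r=np.degrees(Ro.from_matrix(R.T@Rt).as_rotvec())
    print("pos",o["position"].round(4),"t",t.round(1),"r",r.round(2),"dist",np.linalg.norm(t).round(), "clk",o["clock"],"w",round(o["grip_width"],4),"F",o["force"].round(1))
E
python3 - <<'E'
from plan import *
plan(.568,.1235,.15,11.1)
E
```

```text
pos [0.2277 0.5821 0.2313] t [-484.  -303.1   81.3] r [-0.    0.   57.54] dist 577.0 clk 1.2 w 0.0852 F [0.9 0.1 0.6]
```

```bash
python3 -m creep '[{"tx":-484,"ty":-303,"tz":81,"rz":57.5,"hand":-1},{"tx":-484,"ty":-303,"tz":81,"rz":57.5,"hand":-1},{"tx":-484,"ty":-303,"tz":81,"rz":57.5,"hand":-1},{"tx":-484,"ty":-303,"tz":81,"rz":57.5,"hand":-1},{"tx":-484,"ty":-303,"tz":81,"rz":57.5,"hand":-1},{"tx":-484,"ty":-303,"tz":81,"rz":57.5,"hand":-1},{"tx":-484,"ty":-303,"tz":81,"rz":57.5,"hand":-1},{"tx":-484,"ty":-303,"tz":81,"rz":57.5,"hand":-1}]'
python3 - <<'E'
from plan import *
plan(.568,.1235,.15,11.1)
E
```

```text
pos [0.2277 0.5821 0.2313] t [-484.  -303.1   81.3] r [-0.    0.   57.54] dist 577.0 clk 1.2 w 0.0852 F [0.9 0.1 0.6]schema error: expected keys rx, ry, rz, tx, ty, tz, hand
```

```bash
python3 -m creep '[{"rx":0,"ry":0,"rz":57.5,"tx":-484,"ty":-303,"tz":81,"hand":-1},{"rx":0,"ry":0,"rz":57.5,"tx":-484,"ty":-303,"tz":81,"hand":-1},{"rx":0,"ry":0,"rz":57.5,"tx":-484,"ty":-303,"tz":81,"hand":-1},{"rx":0,"ry":0,"rz":57.5,"tx":-484,"ty":-303,"tz":81,"hand":-1},{"rx":0,"ry":0,"rz":57.5,"tx":-484,"ty":-303,"tz":81,"hand":-1},{"rx":0,"ry":0,"rz":57.5,"tx":-484,"ty":-303,"tz":81,"hand":-1},{"rx":0,"ry":0,"rz":57.5,"tx":-484,"ty":-303,"tz":81,"hand":-1},{"rx":0,"ry":0,"rz":57.5,"tx":-484,"ty":-303,"tz":81,"hand":-1}]'
python3 - <<'E'
from plan import *
plan(.568,.1235,.15,11.1)
E
```

```text
clock: 2.0
position: [0.4646, 0.2626, 0.1751]
tool_rot: [3.141, -0.0, 1.762]
force: [-0.0, 0.7, -0.1]
grip_width: 0.0853
pos [0.4646 0.2626 0.1751] t [-156.2   75.1   25.1] r [ 0.03 -0.01 -0.17] dist 175.0 clk 2.0 w 0.0853 F [-0.   0.7 -0.1]
```

```bash
python3 -m creep '[{"rx":0,"ry":0,"rz":0,"tx":-156,"ty":75,"tz":25,"hand":-1},{"rx":0,"ry":0,"rz":0,"tx":-156,"ty":75,"tz":25,"hand":-1},{"rx":0,"ry":0,"rz":0,"tx":-156,"ty":75,"tz":25,"hand":-1},{"rx":0,"ry":0,"rz":0,"tx":-156,"ty":75,"tz":25,"hand":-1},{"rx":0,"ry":0,"rz":0,"tx":-156,"ty":75,"tz":25,"hand":-1},{"rx":0,"ry":0,"rz":0,"tx":-156,"ty":75,"tz":25,"hand":-1}]'
python3 - <<'E'
from plan import *
plan(.568,.1235,.15,11.1)
f=viewer.grab_frame("scene"); cv2.imwrite("pics/s3.png",cv2.resize(f["pixels"][110:310,230:430],None,fx=3,fy=3,interpolation=2))
print(proj(f,[[.568,.1235,.05],[.568,.1235,.15]]))
E
```

```text
clock: 2.6
position: [0.5674, 0.1253, 0.1499]
tool_rot: [-3.141, -0.0, 1.764]
force: [-0.2, 1.5, 0.2]
grip_width: 0.0853
pos [0.5674 0.1253 0.1499] t [-1.9  0.2 -0.1] r [-0.02 -0.01 -0.01] dist 2.0 clk 2.6 w 0.0853 F [-0.2  1.5  0.2]
[[303.25952667 196.63041734]
 [308.28609506 174.43322693]]
```

View pics/s3.png

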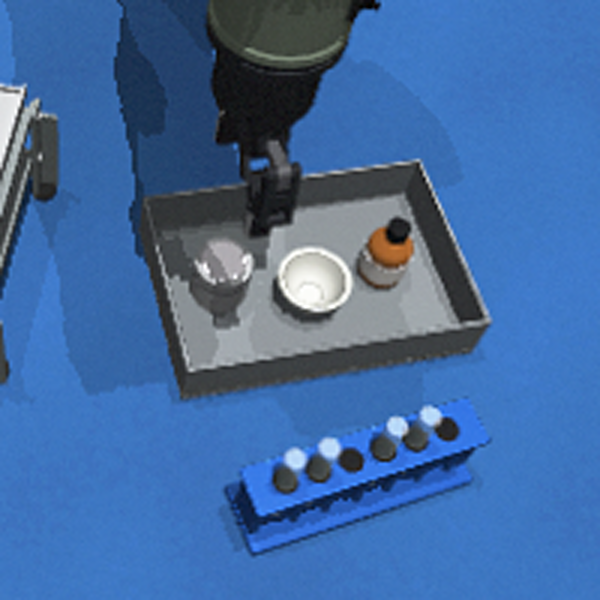

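Run:
```python
from h import *
ft,fs=pickle.load(open("cams.pkl","rb")) if 0 else __import__("pickle").load(open("cams.pkl","rb"))
a=np.radians(11.1);d=np.array([np.cos(a),np.sin(a),0])
p=np.array([.5674,.1253,.15])
print(proj(fs,[p,p+.05*d+[0,0,.013],p-.05*d+[0,0,.013], p+.05*d]))
print(onz(fs,[[304.1,197.0],[303.7,196.7]],.052))
```

```text
[[309.01510999 174.25838744]
 [314.98565665 188.24073078]
 [304.80994675 154.94591565]
 [314.1631455  191.32375174]]
[[0.57035518 0.12538244 0.052     ]
 [0.56945707 0.12436159 0.052     ]]
```

```bash
python3 -m creep '[{"rx":0,"ry":0,"rz":0,"tx":-1,"ty":0,"tz":40,"hand":-1},{"rx":0,"ry":0,"rz":0,"tx":-1,"ty":0,"tz":80,"hand":-1},{"rx":0,"ry":0,"rz":0,"tx":-1,"ty":0,"tz":115,"hand":-1},{"rx":0,"ry":0,"rz":0,"tx":-1,"ty":0,"tz":130,"hand":-1},{"rx":0,"ry":0,"rz":0,"tx":-1,"ty":0,"tz":130,"hand":-1},{"rx":0,"ry":0,"rz":0,"tx":-1,"ty":0,"tz":130,"hand":-1}]'
```

```text
clock: 3.25
position: [0.5682, 0.1251, 0.0214]
tool_rot: [3.14, -0.0, 1.766]
force: [0.9, 0.8, 0.9]
grip_width: 0.0854
```

```bash
python3 -m creep '[{"rx":0,"ry":0,"rz":0,"tx":0,"ty":0,"tz":0,"hand":1},{"rx":0,"ry":0,"rz":0,"tx":0,"ty":0,"tz":0,"hand":1},{"rx":0,"ry":0,"rz":0,"tx":0,"ty":0,"tz":0,"hand":1},{"rx":0,"ry":0,"rz":0,"tx":0,"ty":0,"tz":0,"hand":1},{"rx":0,"ry":0,"rz":0,"tx":0,"ty":0,"tz":0,"hand":1},{"rx":0,"ry":0,"rz":0,"tx":0,"ty":0,"tz":0,"hand":1},{"rx":0,"ry":0,"rz":0,"tx":0,"ty":0,"tz":0,"hand":1},{"rx":0,"ry":0,"rz":0,"tx":0,"ty":0,"tz":0,"hand":1}]' 40
```

```text
clock: 4.05
position: [0.5682, 0.1248, 0.0215]
tool_rot: [3.14, -0.0, 1.765]
force: [-3.7, 0.3, 14.1]
grip_width: 0.0512
```

```bash
python3 -m creep '[{"rx":0,"ry":0,"rz":0,"tx":0,"ty":0,"tz":-20,"hand":1},{"rx":0,"ry":0,"rz":0,"tx":0,"ty":0,"tz":-55,"hand":1},{"rx":0,"ry":0,"rz":0,"tx":0,"ty":0,"tz":-100,"hand":1},{"rx":0,"ry":0,"rz":0,"tx":0,"ty":0,"tz":-140,"hand":1},{"rx":0,"ry":0,"rz":0,"tx":0,"ty":0,"tz":-170,"hand":1},{"rx":0,"ry":0,"rz":0,"tx":0,"ty":0,"tz":-180,"hand":1},{"rx":0,"ry":0,"rz":0,"tx":0,"ty":0,"tz":-180,"hand":1}]'
python3 - <<'E'
from plan import *
plan(.568,.1235,.15,11.1)
f=viewer.grab_frame("scene"); cv2.imwrite("pics/s4.png",cv2.resize(f["pixels"][80:310,100:430],None,fx=2.2,fy=2.2,interpolation=2))
E
```

```text
clock: 4.75
position: [0.5681, 0.1247, 0.2014]
tool_rot: [3.139, -0.001, 1.765]
force: [-0.3, -1.3, -2.2]
grip_width: 0.0508
pos [0.5681 0.1247 0.2014] t [-1.2 -0.5 51.4] r [ 0.14 -0.03  0.04] dist 51.0 clk 4.75 w 0.0508 F [-0.3 -1.3 -2.2]
```

View pics/s4.png

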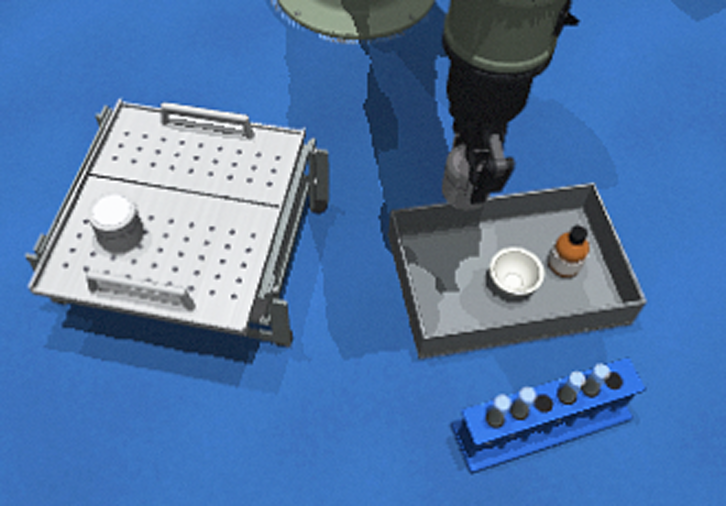

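Run:
```python
from plan import *
f=viewer.grab_frame("scene"); im=f["pixels"].copy()
p=np.array([.5681,.1247,.2014])
b=p-[0,0,.0175]
a=np.linspace(0,2*np.pi,40)
c=lambda z:proj(f,np.c_[b[0]+.026*np.cos(a),b[1]+.026*np.sin(a),0*a+b[2]+z])
S=5;big=cv2.resize(im[110:210,270:370],None,fx=S,fy=S,interpolation=2)
for z in(0,.048): cv2.polylines(big,[np.int32((c(z)-[270,110]+.5)*S)],1,(0,255,0),1)
cv2.imwrite("pics/s5.png",big)
```

```text
(no output)
```

View pics/s5.png

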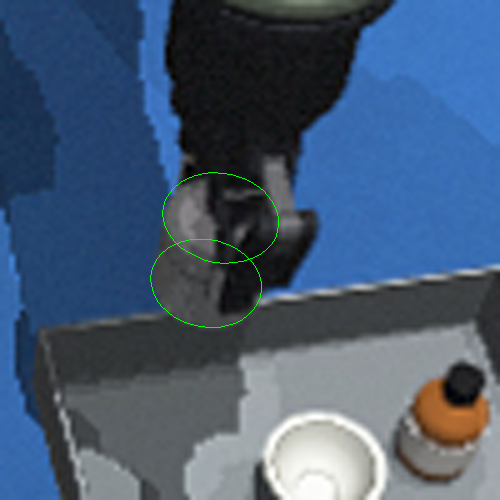

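Run:
```python
from plan import *
plan(.5895,-.1574,.19,-9.2)
```

```text
pos [0.5671 0.1245 0.1991] t [-280.9  -32.5    9.1] r [-7.000e-02  1.000e-02  2.035e+01] dist 283.0 clk 4.85 w 0.0509 F [ 0.4  0.7 -2. ]
```

```bash
python3 -m creep '[{"rx":0,"ry":0,"rz":5,"tx":-30,"ty":-3,"tz":0,"hand":1},{"rx":0,"ry":0,"rz":10,"tx":-75,"ty":-8,"tz":3,"hand":1},{"rx":0,"ry":0,"rz":15,"tx":-120,"ty":-13,"tz":5,"hand":1},{"rx":0,"ry":0,"rz":20.5,"tx":-165,"ty":-19,"tz":7,"hand":1},{"rx":0,"ry":0,"rz":20.5,"tx":-210,"ty":-25,"tz":10,"hand":1},{"rx":0,"ry":0,"rz":20.5,"tx":-250,"ty":-29,"tz":10,"hand":1},{"rx":0,"ry":0,"rz":20.5,"tx":-281,"ty":-33,"tz":10,"hand":1},{"rx":0,"ry":0,"rz":20.5,"tx":-281,"ty":-33,"tz":10,"hand":1}]'
python3 -m creep '[{"rx":0,"ry":0,"rz":0,"tx":0,"ty":0,"tz":0,"hand":1},{"rx":0,"ry":0,"rz":0,"tx":0,"ty":0,"tz":0,"hand":1}]'
python3 - <<'E'
from plan import *
plan(.5895,-.1574,.135,-9.2)
f=viewer.grab_frame("scene"); im=f["pixels"].copy()
cv2.imwrite("pics/s6.png",cv2.resize(im[90:245,95:260],None,fx=3.6,fy=3.6,interpolation=2))
E
```

```text
clock: 5.65
position: [0.5881, -0.1627, 0.1884]
tool_rot: [-3.139, 0.003, 1.402]
force: [-1.3, -0.3, -1.5]
grip_width: 0.0506
clock: 5.85
position: [0.5893, -0.1563, 0.189]
tool_rot: [-3.14, -0.0, 1.408]
force: [0.3, -0.1, -1.9]
grip_width: 0.051
pos [ 0.5893 -0.1563  0.189 ] t [-1.   0.5 54. ] r [-0.1  -0.02 -0.1 ] dist 54.0 clk 5.85 w 0.051 F [ 0.3 -0.1 -1.9]
```

View pics/s6.png

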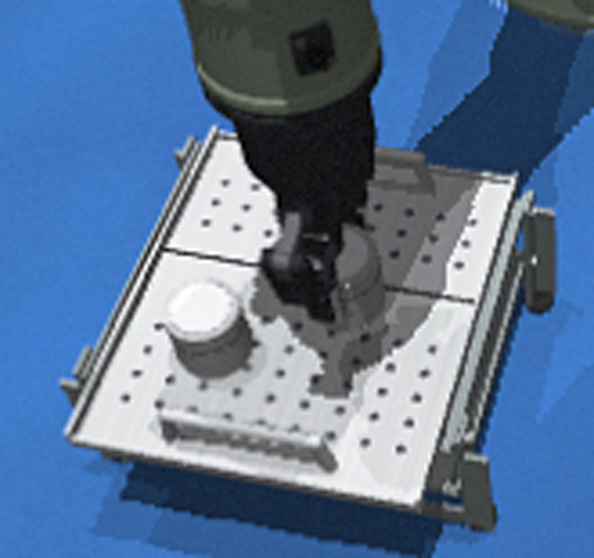

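```bash
python3 -m creep '[{"rx":0,"ry":0,"rz":0,"tx":0,"ty":0,"tz":20,"hand":1},{"rx":0,"ry":0,"rz":0,"tx":0,"ty":0,"tz":40,"hand":1},{"rx":0,"ry":0,"rz":0,"tx":0,"ty":0,"tz":51,"hand":1},{"rx":0,"ry":0,"rz":0,"tx":0,"ty":0,"tz":54,"hand":1},{"rx":0,"ry":0,"rz":0,"tx":0,"ty":0,"tz":54,"hand":1},{"rx":0,"ry":0,"rz":0,"tx":0,"ty":0,"tz":54,"hand":1}]'
python3 -m creep '[{"rx":0,"ry":0,"rz":0,"tx":0,"ty":0,"tz":1,"hand":1},{"rx":0,"ry":0,"rz":0,"tx":0,"ty":0,"tz":2,"hand":1},{"rx":0,"ry":0,"rz":0,"tx":0,"ty":0,"tz":2,"hand":1}]'
```

```text
clock: 6.5
position: [0.59, -0.1576, 0.1369]
tool_rot: [3.141, 0.0, 1.408]
force: [0.4, -0.2, -1.8]
grip_width: 0.0509
clock: 6.8
position: [0.5896, -0.1576, 0.1343]
tool_rot: [3.141, -0.0, 1.407]
force: [-0.3, -0.8, -1.4]
grip_width: 0.0507
```

```bash
python3 -m creep '[{"rx":0,"ry":0,"rz":0,"tx":0,"ty":0,"tz":1,"hand":1},{"rx":0,"ry":0,"rz":0,"tx":0,"ty":0,"tz":1.5,"hand":1},{"rx":0,"ry":0,"rz":0,"tx":0,"ty":0,"tz":1.5,"hand":1}]'
python3 -m creep '[{"rx":0,"ry":0,"rz":0,"tx":0,"ty":0,"tz":0.5,"hand":1},{"rx":0,"ry":0,"rz":0,"tx":0,"ty":0,"tz":1,"hand":1},{"rx":0,"ry":0,"rz":0,"tx":0,"ty":0,"tz":1,"hand":1}]'
python3 -m creep '[{"rx":0,"ry":0,"rz":0,"tx":0,"ty":0,"tz":0.5,"hand":1},{"rx":0,"ry":0,"rz":0,"tx":0,"ty":0,"tz":1,"hand":1},{"rx":0,"ry":0,"rz":0,"tx":0,"ty":0,"tz":1,"hand":1}]'
```

```text
clock: 7.1
position: [0.5895, -0.1576, 0.1325]
tool_rot: [-3.141, 0.0, 1.407]
force: [-0.4, 0.2, -1.2]
grip_width: 0.0507
clock: 7.4
position: [0.5896, -0.1576, 0.1316]
tool_rot: [3.142, 0.0, 1.407]
force: [-0.8, -0.0, -1.2]
grip_width: 0.0507
clock: 7.7
position: [0.5896, -0.1576, 0.1315]
tool_rot: [3.141, -0.0, 1.407]
force: [-7.0, 2.3, 15.5]
grip_width: 0.0509
```

```bash
python3 -m creep '[{"rx":0,"ry":0,"rz":0,"tx":0,"ty":0,"tz":-0.5,"hand":0.2},{"rx":0,"ry":0,"rz":0,"tx":0,"ty":0,"tz":-0.5,"hand":-0.3},{"rx":0,"ry":0,"rz":0,"tx":0,"ty":0,"tz":-0.5,"hand":-0.8},{"rx":0,"ry":0,"rz":0,"tx":0,"ty":0,"tz":-0.5,"hand":-1},{"rx":0,"ry":0,"rz":0,"tx":0,"ty":0,"tz":-0.5,"hand":-1},{"rx":0,"ry":0,"rz":0,"tx":0,"ty":0,"tz":-0.5,"hand":-1},{"rx":0,"ry":0,"rz":0,"tx":0,"ty":0,"tz":-0.5,"hand":-1},{"rx":0,"ry":0,"rz":0,"tx":0,"ty":0,"tz":-0.5,"hand":-1}]'
python3 - <<'E'
from plan import *
f=viewer.grab_frame("scene"); im=f["pixels"].copy()
cv2.imwrite("pics/s7.png",cv2.resize(im[90:245,95:260],None,fx=3.6,fy=3.6,interpolation=2))
E
```

```text
clock: 8.5
position: [0.5896, -0.1576, 0.1311]
tool_rot: [-3.142, 0.0, 1.407]
force: [0.0, -0.5, 0.2]
grip_width: 0.0854
```

View pics/s7.png

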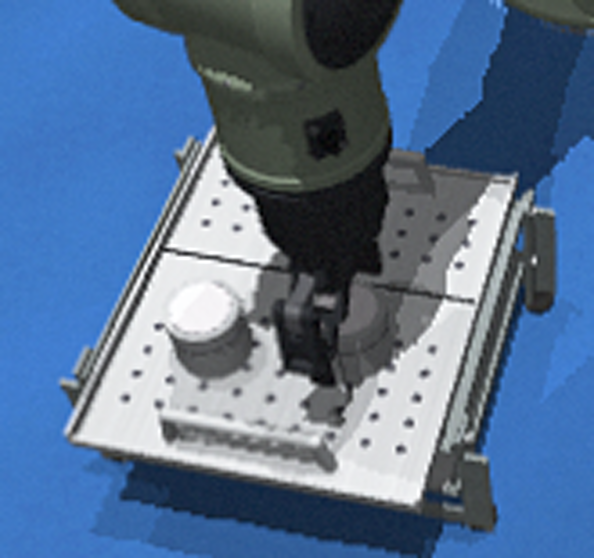

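```bash
python3 -m creep '[{"rx":0,"ry":0,"rz":0,"tx":0,"ty":0,"tz":0,"hand":-1},{"rx":0,"ry":0,"rz":0,"tx":0,"ty":0,"tz":-10,"hand":-1},{"rx":0,"ry":0,"rz":0,"tx":0,"ty":0,"tz":-30,"hand":-1},{"rx":0,"ry":0,"rz":0,"tx":0,"ty":0,"tz":-60,"hand":-1},{"rx":0,"ry":0,"rz":0,"tx":0,"ty":0,"tz":-95,"hand":-1},{"rx":0,"ry":0,"rz":0,"tx":0,"ty":0,"tz":-95,"hand":-1},{"rx":0,"ry":0,"rz":0,"tx":0,"ty":0,"tz":-95,"hand":-1}]'
python3 - <<'E'
from plan import *
plan(.432,-.1775,.225,-9.2)
E
```

```text
clock: 9.25
position: [0.5898, -0.1576, 0.2272]
tool_rot: [3.14, -0.0, 1.407]
force: [-0.2, 0.2, -1.1]
grip_width: 0.0851
pos [ 0.5898 -0.1576  0.2272] t [ -45.3 -152.5    1.9] r [ 0.1  -0.01 -0.16] dist 159.0 clk 9.25 w 0.0851 F [-0.2  0.2 -1.1]
```

```bash
python3 -m creep '[{"rx":0,"ry":0,"rz":0,"tx":-12,"ty":-40,"tz":0,"hand":0},{"rx":0,"ry":0,"rz":0,"tx":-24,"ty":-80,"tz":0,"hand":0},{"rx":0,"ry":0,"rz":0,"tx":-36,"ty":-120,"tz":0,"hand":0},{"rx":0,"ry":0,"rz":0,"tx":-45,"ty":-152,"tz":0,"hand":0},{"rx":0,"ry":0,"rz":0,"tx":-45,"ty":-152,"tz":0,"hand":0},{"rx":0,"ry":0,"rz":0,"tx":-45,"ty":-152,"tz":0,"hand":0}]'
python3 - <<'E'
from plan import *
plan(.432,-.1775,.225,-9.2)
for n in("scene","top"):
    f=viewer.grab_frame(n); im=f["pixels"].copy()
    cv2.imwrite(f"pics/{n}8raw.png",im)
    im=im[90:245,95:260] if n=="scene" else im[125:280,258:418]
    cv2.imwrite(f"pics/{n}8.png",cv2.resize(im,None,fx=4,fy=4,interpolation=2))
E
```

```text
clock: 9.85
position: [0.432, -0.1771, 0.226]
tool_rot: [-3.141, -0.0, 1.407]
force: [0.2, 0.1, 0.5]
grip_width: 0.0429
pos [ 0.432  -0.1771  0.226 ] t [-0.4  0.1  1. ] r [-0.01 -0.02 -0.18] dist 1.0 clk 9.85 w 0.0429 F [0.2 0.1 0.5]
```

View pics/scene8.png

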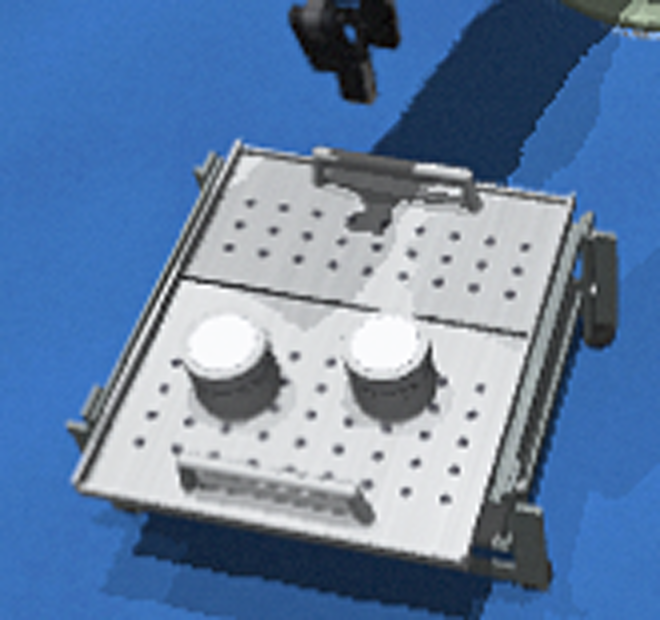

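View pics/top8.png

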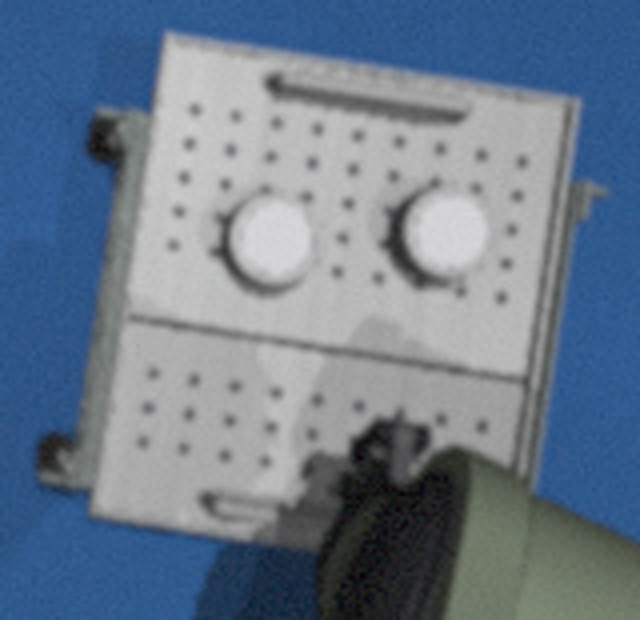

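Run:
```python
from fit import *
ft,fs=pickle.load(open("cams.pkl","rb"))
H=lambda p,s,o:(np.array(p,float)+.5)/s-.5+o
tt=onz(ft,[H([271,238],4,[258,125]),H([446,233],4,[258,125])],.162)
ss=onz(fs,[H([388,342],4,[95,90]),H([227,343],4,[95,90])],.162)
print("tin top",tt[0],"scene",ss[0],"known .5896 -.1576"); print("loaded",tt[1],ss[1])
# shelf refit
h=.012
cor=np.array([[.14,.12,h],[.14,-.12,h],[-.14,-.12,h],[-.14,.12,h],[-.025,.1185,.004],[-.025,-.1185,.004]])
pt=H([[165,34],[580,99],[90,515],[130,318],[526,380]],4,[258,125]); it=[0,1,3,4,5]
ps=H([[470,560],[78,490],[238,145],[576,197],[526,333],[183,277]],4,[95,90])
for nm,f,p,i,kn in(("top",ft,pt,it,tt),("scene",fs,ps,range(6),ss)):
    i=list(i)
    r=least_squares(lambda q:(proj(f,W(q,cor[i],.110))-p).ravel(),[.5,-.2,-.1],x_scale=[.01]*3)
    q=r.x; b=np.array([.5896,-.1576])-kn[0][:2]
    print(nm,q,np.degrees(q[2]),np.abs(r.fun).max(),"handle",W(q,[[-.122,0,.034]],.11),"bias-corrected",W(q,[[-.122,0,.034]],.11)[0,:2]+b)
    c,s=np.cos(q[2]),np.sin(q[2]); d=kn[:,:2]-q[:2]; print("tins in shelf",np.c_[d@[c,s],d@[-s,c]])
# direct handle bar ends
bs=onz(fs,H([[318,155],[470,180]],4,[95,90]),.147); print("bar scene",bs, bs.mean(0))
```

```text
tin top [ 0.58950815 -0.15522888  0.162     ] scene [ 0.59035405 -0.1546295   0.162     ] known .5896 -.1576
loaded [ 0.59172085 -0.25189887  0.162     ] [ 0.59494233 -0.24987557  0.162     ]
top [ 0.55155256 -0.1983655  -0.16248927] -9.30994931444832 1.4632127952154974 handle [[ 0.43115958 -0.17862893  0.144     ]] bias-corrected [ 0.43125143 -0.18100005]
tins in shelf [[ 0.0304772   0.04870868]
 [ 0.04829955 -0.04632998]]
scene [ 0.55428827 -0.19448627 -0.15502374] -8.882206127342869 2.099639704258294 handle [[ 0.43375131 -0.17564903  0.144     ]] bias-corrected [ 0.43299726 -0.17861954]
tins in shelf [[ 0.02947925  0.04494749]
 [ 0.04871884 -0.04844793]]
bar scene [[ 0.42914751 -0.22487766  0.147     ]
 [ 0.44727656 -0.12174236  0.147     ]] [ 0.43821203 -0.17331001  0.147     ]
```

```bash
python3 -m creep '[{"rx":0,"ry":0,"rz":0,"tx":-1,"ty":1,"tz":30,"hand":0},{"rx":0,"ry":0,"rz":0,"tx":-1,"ty":1,"tz":60,"hand":0},{"rx":0,"ry":0,"rz":0,"tx":-1,"ty":1,"tz":85,"hand":0},{"rx":0,"ry":0,"rz":0,"tx":-1,"ty":1,"tz":98,"hand":0},{"rx":0,"ry":0,"rz":0,"tx":-1,"ty":1,"tz":98,"hand":0},{"rx":0,"ry":0,"rz":0,"tx":-1,"ty":1,"tz":98,"hand":0},{"rx":0,"ry":0,"rz":0,"tx":-1,"ty":1,"tz":98,"hand":0}]'
python3 - <<'E'
from plan import *
plan(.433,-.179,.126,-9.2)
f=viewer.grab_frame("scene"); im=f["pixels"].copy()
cv2.imwrite("pics/s9.png",cv2.resize(im[90:190,130:250],None,fx=5.5,fy=5.5,interpolation=2))
E
```

```text
clock: 10.65
position: [0.4337, -0.1785, 0.1288]
tool_rot: [3.141, 0.0, 1.408]
force: [-0.4, 0.3, 0.2]
grip_width: 0.0427
pos [ 0.4337 -0.1785  0.1288] t [-0.6 -0.6  2.8] r [ 0.06  0.01 -0.15] dist 3.0 clk 10.65 w 0.0427 F [-0.4  0.3  0.2]
```

View pics/s9.png

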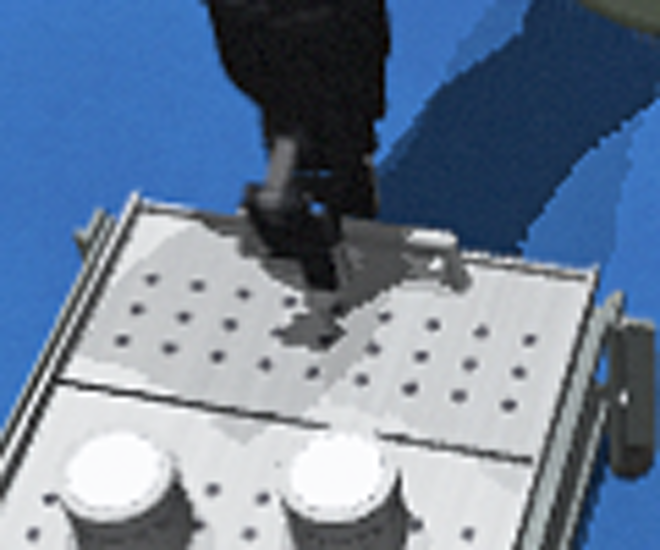

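```bash
python3 -m creep '[{"rx":0,"ry":0,"rz":0,"tx":0,"ty":-1,"tz":2,"hand":0.3},{"rx":0,"ry":0,"rz":0,"tx":0,"ty":-1,"tz":2,"hand":0.5},{"rx":0,"ry":0,"rz":0,"tx":0,"ty":-1,"tz":2,"hand":0.6},{"rx":0,"ry":0,"rz":0,"tx":0,"ty":-1,"tz":2,"hand":0.7},{"rx":0,"ry":0,"rz":0,"tx":0,"ty":-1,"tz":2,"hand":0.8},{"rx":0,"ry":0,"rz":0,"tx":0,"ty":-1,"tz":2,"hand":0.9},{"rx":0,"ry":0,"rz":0,"tx":0,"ty":-1,"tz":2,"hand":1},{"rx":0,"ry":0,"rz":0,"tx":0,"ty":-1,"tz":2,"hand":1}]' 60
python3 -m creep '[{"rx":0,"ry":0,"rz":0,"tx":0,"ty":0,"tz":0,"hand":1},{"rx":0,"ry":0,"rz":0,"tx":0,"ty":0,"tz":0,"hand":1}]'
```

```text
clock: 11.5
position: [0.4321, -0.1782, 0.1263]
tool_rot: [3.142, -0.0, 1.407]
force: [-1.8, 0.8, 6.9]
grip_width: 0.0078
clock: 11.7
position: [0.4321, -0.1782, 0.1263]
tool_rot: [3.142, -0.0, 1.407]
force: [-2.0, 1.4, 6.4]
grip_width: 0.0075
```

```bash
python3 -m creep '[{"rx":0,"ry":0,"rz":0,"tx":0,"ty":2,"tz":0,"hand":1},{"rx":0,"ry":0,"rz":0,"tx":0,"ty":5,"tz":0,"hand":1},{"rx":0,"ry":0,"rz":0,"tx":0,"ty":9,"tz":0,"hand":1},{"rx":0,"ry":0,"rz":0,"tx":0,"ty":13,"tz":0,"hand":1},{"rx":0,"ry":0,"rz":0,"tx":0,"ty":17,"tz":0,"hand":1},{"rx":0,"ry":0,"rz":0,"tx":0,"ty":19,"tz":0,"hand":1},{"rx":0,"ry":0,"rz":0,"tx":0,"ty":20,"tz":0,"hand":1},{"rx":0,"ry":0,"rz":0,"tx":0,"ty":20,"tz":0,"hand":1}]'
python3 - <<'E'
from plan import *
f=viewer.grab_frame("scene"); im=f["pixels"].copy()
cv2.imwrite("pics/s10.png",cv2.resize(im[90:245,95:260],None,fx=4,fy=4,interpolation=2))
E
```

```text
clock: 12.5
position: [0.451, -0.1815, 0.1263]
tool_rot: [-3.14, -0.0, 1.407]
force: [-8.1, 1.4, 12.3]
grip_width: 0.0079
```

View pics/s10.png

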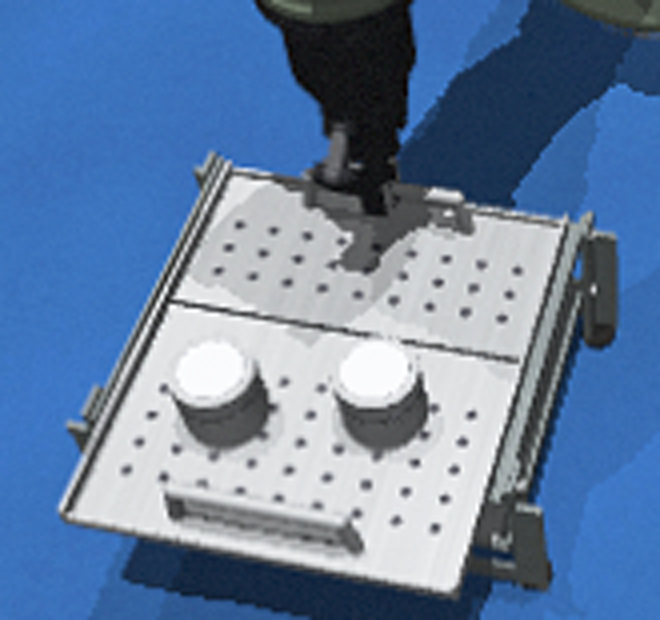

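```bash
python3 -m creep '[{"rx":0,"ry":0,"rz":0,"tx":0,"ty":3,"tz":-0.3,"hand":1},{"rx":0,"ry":0,"rz":0,"tx":0,"ty":8,"tz":-0.3,"hand":1},{"rx":0,"ry":0,"rz":0,"tx":0,"ty":14,"tz":-0.3,"hand":1},{"rx":0,"ry":0,"rz":0,"tx":0,"ty":20,"tz":-0.3,"hand":1},{"rx":0,"ry":0,"rz":0,"tx":0,"ty":26,"tz":-0.3,"hand":1},{"rx":0,"ry":0,"rz":0,"tx":0,"ty":32,"tz":-0.3,"hand":1},{"rx":0,"ry":0,"rz":0,"tx":0,"ty":37,"tz":-0.3,"hand":1},{"rx":0,"ry":0,"rz":0,"tx":0,"ty":40,"tz":-0.3,"hand":1}]'
python3 -m creep '[{"rx":0,"ry":0,"rz":0,"tx":0,"ty":0,"tz":0,"hand":1},{"rx":0,"ry":0,"rz":0,"tx":0,"ty":0,"tz":0,"hand":1}]'
python3 - <<'E'
from plan import *
for n in("scene","top"):
    f=viewer.grab_frame(n); im=f["pixels"].copy()
    im=im[90:260,95:260] if n=="scene" else im[105:280,258:418]
    cv2.imwrite(f"pics/{n}11.png",cv2.resize(im,None,fx=3.5,fy=3.5,interpolation=2))
E
```

```text
clock: 13.35
position: [0.4918, -0.1881, 0.1264]
tool_rot: [3.142, 0.0, 1.408]
force: [-3.9, 0.7, 3.2]
grip_width: 0.0077
clock: 13.55
position: [0.4919, -0.1881, 0.1265]
tool_rot: [3.14, 0.0, 1.408]
force: [2.5, -1.4, -1.3]
grip_width: 0.0078
```

View pics/scene11.png

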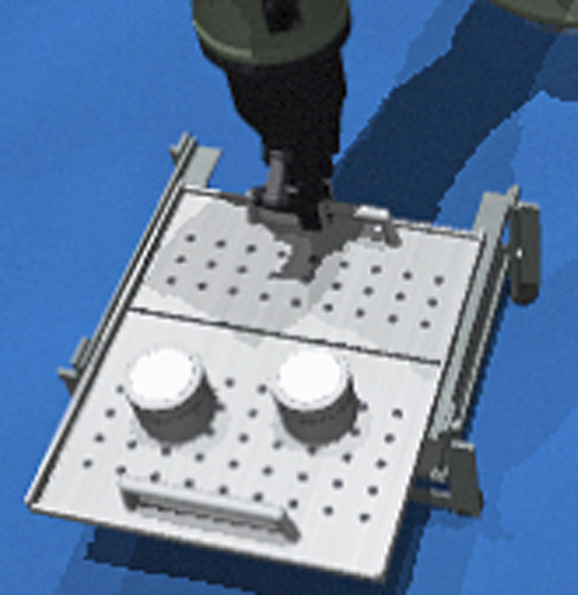

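View pics/top11.png

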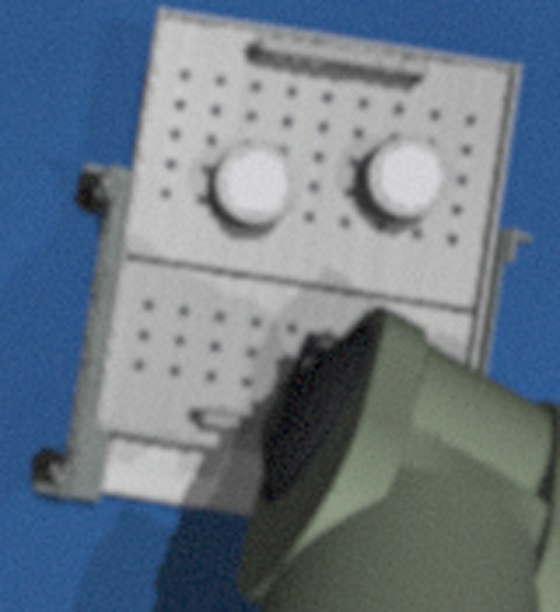

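```bash
python3 -m creep '[{"rx":0,"ry":0,"rz":0,"tx":0,"ty":3,"tz":0,"hand":1},{"rx":0,"ry":0,"rz":0,"tx":0,"ty":8,"tz":0,"hand":1},{"rx":0,"ry":0,"rz":0,"tx":0,"ty":14,"tz":0,"hand":1},{"rx":0,"ry":0,"rz":0,"tx":0,"ty":20,"tz":0,"hand":1},{"rx":0,"ry":0,"rz":0,"tx":0,"ty":26,"tz":0,"hand":1},{"rx":0,"ry":0,"rz":0,"tx":0,"ty":32,"tz":0,"hand":1},{"rx":0,"ry":0,"rz":0,"tx":0,"ty":37,"tz":0,"hand":1},{"rx":0,"ry":0,"rz":0,"tx":0,"ty":40,"tz":0,"hand":1}]' 80
python3 -m creep '[{"rx":0,"ry":0,"rz":0,"tx":0,"ty":0,"tz":0,"hand":1},{"rx":0,"ry":0,"rz":0,"tx":0,"ty":0,"tz":0,"hand":1}]'
python3 - <<'E'
from plan import *
for n in("scene","top"):
    f=viewer.grab_frame(n); im=f["pixels"].copy()
    im=im[120:270,85:250] if n=="scene" else im[90:240,258:418]
    cv2.imwrite(f"pics/{n}12.png",cv2.resize(im,None,fx=4,fy=4,interpolation=2))
E
```

```text
clock: 14.45
position: [0.5311, -0.1946, 0.1264]
tool_rot: [-3.141, 0.0, 1.407]
force: [-6.0, 1.0, 5.8]
grip_width: 0.0073
clock: 14.65
position: [0.5315, -0.1946, 0.1265]
tool_rot: [3.14, 0.0, 1.408]
force: [1.8, -0.5, -0.1]
grip_width: 0.0074
```

View pics/scene12.png

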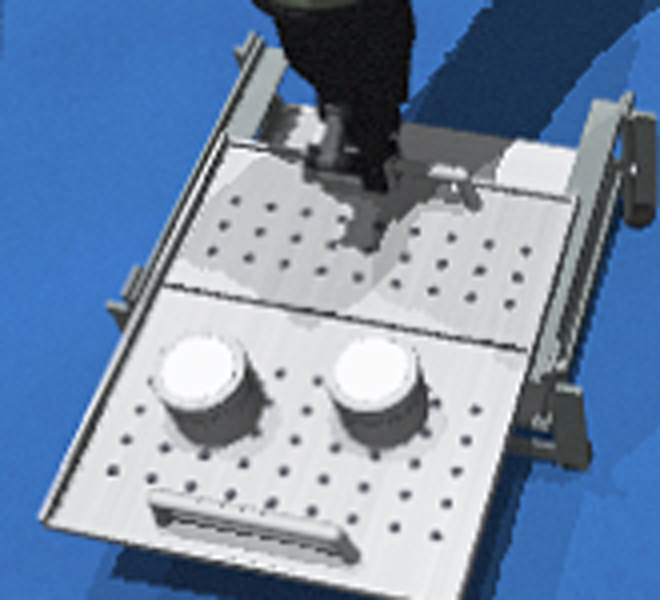

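View pics/top12.png

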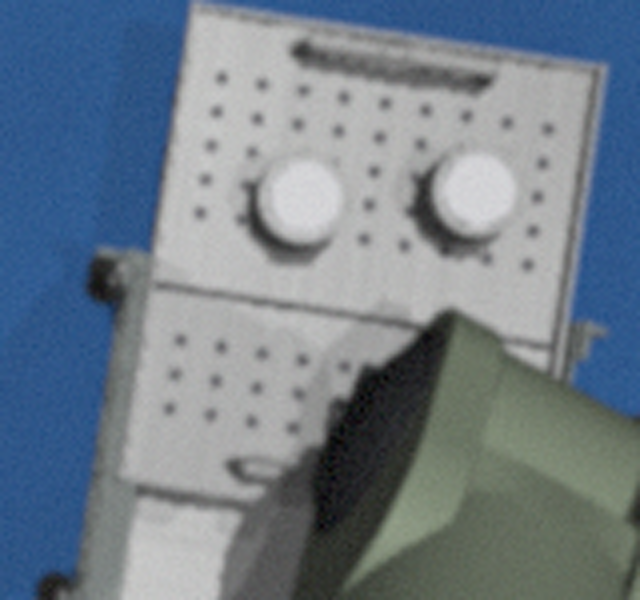

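Run:
```python
from plan import *
for n,(r,c) in(("top",((140,180),(275,315))),("top",((155,195),(375,415))),("scene",((190,240),(205,240))),("scene",((180,230),(105,140)))):
    a=np.mean([viewer.grab_frame(n)["pixels"].astype(float) for _ in range(4)],0)
    np.save(f"pics/avg_{n}.npy",a)
    im=a[r[0]:r[1],c[0]:c[1]].clip(0,255).astype(np.uint8)
    cv2.imwrite(f"pics/z_{n}_{c[0]}.png",cv2.resize(im,None,fx=10,fy=10,interpolation=2))
L=[cv2.imread(f"pics/z_top_{c}.png") for c in(275,375)]
cv2.imwrite("pics/zt.png",np.hstack(L))
L=[cv2.imread(f"pics/z_scene_{c}.png") for c in(105,205)]
cv2.imwrite("pics/zs.png",np.hstack(L))
```

```text
(no output)
```

View pics/zt.png

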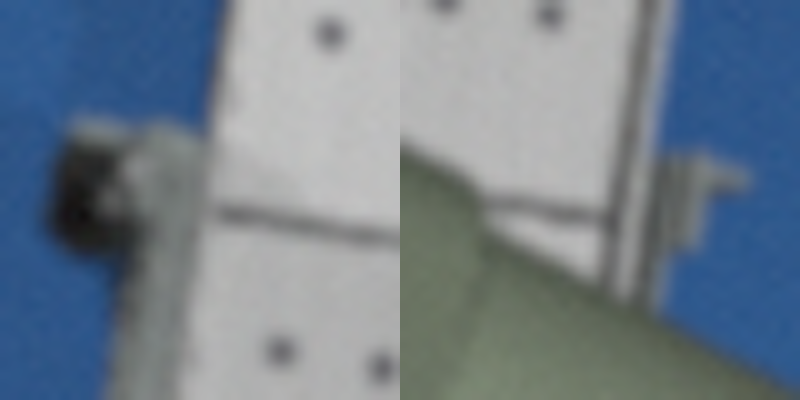

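View pics/zs.png

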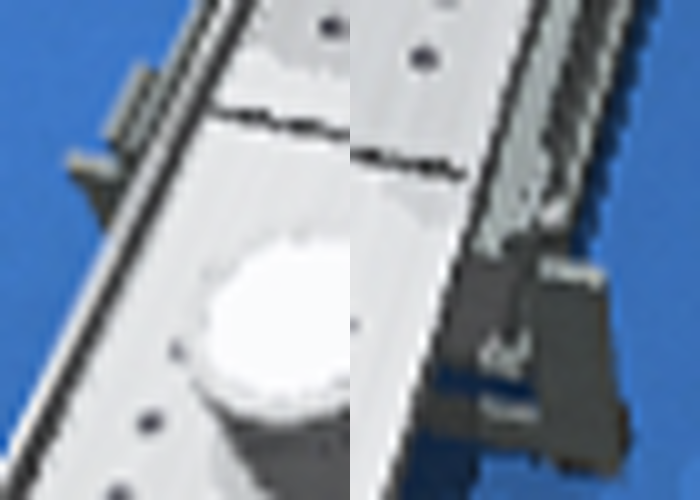

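Run:
```python
from fit import *
ft,fs=pickle.load(open("cams.pkl","rb"))
Z=lambda p,o:(np.array(p,float)+.5)/10-.5+np.array(o)
a=np.radians(-9.3); d=np.array([np.cos(a),np.sin(a)])
l1=onz(ft,[Z([215,212],[275,140]),Z([390,239],[275,140])],.114); l2=onz(ft,[Z([90,203],[375,155]),Z([205,217],[375,155])],.114)
print("top line x'",l1[:,:2]@d,l2[:,:2]@d)
for z in(.11,.12): 
  print(z,"left end",onz(ft,[Z([150,126],[275,140]),Z([205,134],[275,140])],z)[:,:2]@d,"right end",onz(ft,[Z([280,157],[375,155]),Z([300,160],[375,155])],z)[:,:2]@d)
ls=onz(fs,[Z([110,174],[205,190]),Z([10,157],[205,190]),Z([225,112],[105,180]),Z([340,132],[105,180])],.114)[:,:2]@d
print("scene line",ls)
for z in(.11,.12): print(z,"scene right end",onz(fs,[Z([130,258],[205,190]),Z([155,255],[205,190]),Z([175,235],[205,190])],z)[:,:2]@d)
print("line dir",np.degrees(np.arctan2(*(l1[0]-l2[1])[:2])))
```

```text
top line x' [0.65302994 0.65315041] [0.65220034 0.65312226]
0.11 left end [0.67096722 0.67111746] right end [0.67008109 0.67011   ]
0.12 left end [0.66974516 0.66989396] right end [0.66886753 0.66889617]
scene line [0.65382072 0.65406462 0.65316554 0.65292147]
0.11 scene right end [0.67294905 0.67097414 0.66474978]
0.12 scene right end [0.67828923 0.67634073 0.67019959]
line dir 9.277207859422871
```

```bash
python3 -m creep '[{"rx":0,"ry":0,"rz":0,"tx":0,"ty":2,"tz":0,"hand":1},{"rx":0,"ry":0,"rz":0,"tx":0,"ty":5,"tz":0,"hand":1},{"rx":0,"ry":0,"rz":0,"tx":0,"ty":9,"tz":0,"hand":1},{"rx":0,"ry":0,"rz":0,"tx":0,"ty":13,"tz":0,"hand":1},{"rx":0,"ry":0,"rz":0,"tx":0,"ty":16,"tz":0,"hand":1},{"rx":0,"ry":0,"rz":0,"tx":0,"ty":17.5,"tz":0,"hand":1},{"rx":0,"ry":0,"rz":0,"tx":0,"ty":17.5,"tz":0,"hand":1},{"rx":0,"ry":0,"rz":0,"tx":0,"ty":17.5,"tz":0,"hand":1}]'
python3 -m creep '[{"rx":0,"ry":0,"rz":0,"tx":0,"ty":0,"tz":0,"hand":1},{"rx":0,"ry":0,"rz":0,"tx":0,"ty":0,"tz":0,"hand":1},{"rx":0,"ry":0,"rz":0,"tx":0,"ty":0,"tz":0,"hand":1},{"rx":0,"ry":0,"rz":0,"tx":0,"ty":0,"tz":0,"hand":1}]'
python3 - <<'E'
from plan import *
A={n:np.mean([viewer.grab_frame(n)["pixels"].astype(float) for _ in range(4)],0).clip(0,255).astype(np.uint8) for n in("top","scene")}
for n in A: cv2.imwrite(f"pics/{n}13raw.png",A[n])
Z=lambda n,r,c,s:cv2.resize(A[n][r:r+40,c:c+40],None,fx=10,fy=10,interpolation=2)
cv2.imwrite("pics/zt2.png",np.hstack([Z("top",140,275,0),Z("top",155,375,0)]))
cv2.imwrite("pics/zs2.png",np.hstack([Z("scene",185,105,0),Z("scene",195,195,0)]))
cv2.imwrite("pics/scene13.png",cv2.resize(A["scene"][120:290,75:250],None,fx=3.5,fy=3.5,interpolation=2))
print(bot.observe())
E
```

```text
clock: 16.35
position: [0.5467, -0.1974, 0.1264]
tool_rot: [-3.139, -0.0, 1.407]
force: [-6.3, 1.2, 10.8]
grip_width: 0.007
clock: 16.75
position: [0.5467, -0.1974, 0.1264]
tool_rot: [-3.139, -0.0, 1.407]
force: [-6.4, 1.6, 9.4]
grip_width: 0.0076
{'clock': 17.15, 'qpos': array([ 0.00223807,  0.61539481,  0.34933225,  1.8203826 , -0.2910434 ,
        0.75890726,  0.34202278]), 'qd': array([ 0.00079868,  0.00011714,  0.00095383,  0.00012001, -0.00038879,
        0.00095374, -0.00044731]), 'joint_efforts': array([-7.63839204e-01, -8.42821527e+01,  9.83485132e+00, -2.93740261e+01,
       -4.67873700e-01, -1.75496690e+00,  5.69172524e-03]), 'position': array([ 0.54668987, -0.19739896,  0.12640533]), 'tool_rot': array([-3.13902532e+00, -1.99855102e-04,  1.40693089e+00]), 'force': array([-5.66850106,  1.39034953, 10.48452776]), 'moment': array([0.06983885, 1.2529596 , 0.00158697]), 'grip_width': 0.007195187838805323}
```

View pics/scene13.png

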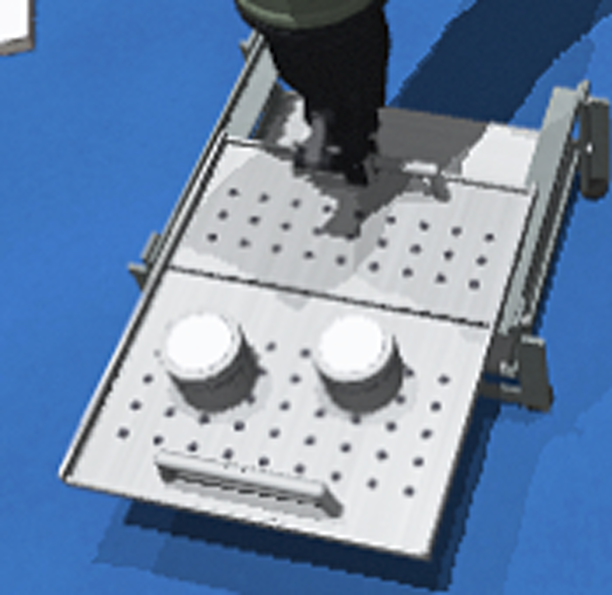

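View pics/zt2.png

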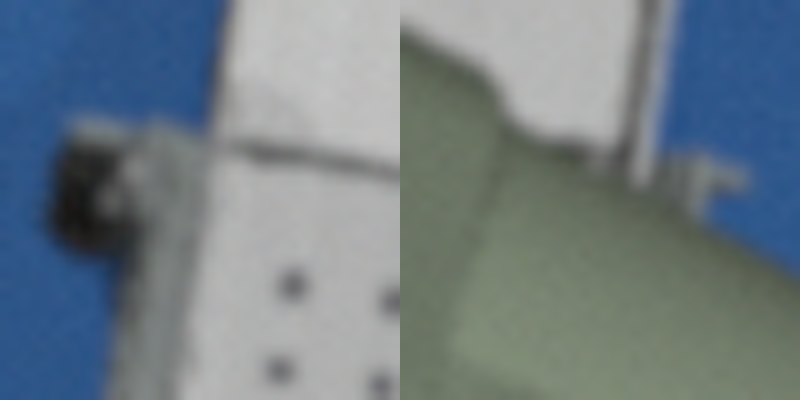

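View pics/zs2.png

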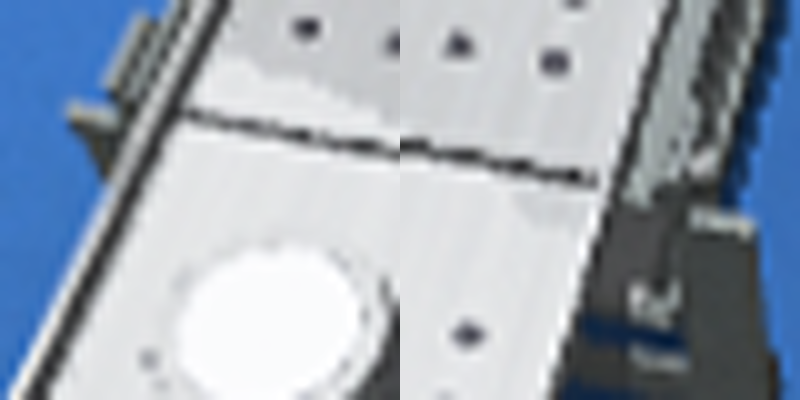

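Run:
```python
from fit import *
ft,fs=pickle.load(open("cams.pkl","rb"))
Z=lambda p,o:(np.array(p,float)+.5)/10-.5+np.array(o)
a=np.radians(-9.3); d=np.array([np.cos(a),np.sin(a)])
print("top line",onz(ft,[Z([240,148],[275,140]),Z([390,171],[275,140])],.114)[:,:2]@d)
print("top left end",onz(ft,[Z([150,126],[275,140]),Z([205,134],[275,140])],.115)[:,:2]@d,"right",onz(ft,[Z([285,157],[375,155])],.115)[:,:2]@d)
print("scene line",onz(fs,[Z([195,117],[105,185]),Z([330,142],[105,185]),Z([20,148],[195,195]),Z([190,181],[195,195])],.114)[:,:2]@d)
print("scene end z.11",onz(fs,[Z([215,206],[195,195]),Z([240,206],[195,195])],.11)[:,:2]@d)
# shelf fit with pitch, scene corners
H=lambda p:(np.array(p,float)+.5)/3.5-.5+[75,120]
ps=H([[430,555],[65,476],[225,140],[536,192],[488,326],[173,268]])
h=.012
cor=np.array([[.14,.12,h],[.14,-.12,h],[-.14,-.12,h],[-.14,.12,h],[-.025,.1185,.004],[-.025,-.1185,.004]])
def W2(q):
    P=cor.copy(); P[:,2]+=-q[3]*(P[:,0]+.025); return W(q[:3],P,.11)
r=least_squares(lambda q:(proj(fs,W2(q))-ps).ravel(),[.67,-.21,-.16,0],x_scale=[.01]*4); print(r.x,np.abs(r.fun).max())
```

```text
top line [0.6686709  0.66880287]
top left end [0.67035619 0.67050571] right [0.66965362]
scene line [0.66976226 0.66979834 0.66932891 0.66991223]
scene end z.11 [0.67313755 0.67194937]
[ 0.67009487 -0.21274912 -0.15909822 -0.0282704 ] 2.7526299896944693
```

```bash
python3 - <<'E'
from fit import *
ft,fs=pickle.load(open("cams.pkl","rb"))
h=.012
cor=np.array([[.14,.12,h],[.14,-.12,h],[-.14,-.12,h],[-.14,.12,h],[-.025,.1185,.004],[-.025,-.1185,.004]])
def W2(q):
    P=cor.copy(); P[:,2]+=-q[3]*(P[:,0]+.025); return W(q[:3],P,.11)
ps=(np.array([[470,560],[78,490],[238,145],[576,197],[526,333],[183,277]],float)+.5)/4-.5+[95,90]
r=least_squares(lambda q:(proj(fs,W2(q))-ps).ravel(),[.55,-.21,-.16,0],x_scale=[.01]*4); print(r.x,np.abs(r.fun).max())
E
python3 -m creep '[{"rx":0,"ry":0,"rz":0,"tx":0,"ty":0.5,"tz":0,"hand":1},{"rx":0,"ry":0,"rz":0,"tx":0,"ty":1,"tz":0,"hand":1},{"rx":0,"ry":0,"rz":0,"tx":0,"ty":1,"tz":0,"hand":1},{"rx":0,"ry":0,"rz":0,"tx":0,"ty":1,"tz":0,"hand":1},{"rx":0,"ry":0,"rz":0,"tx":0,"ty":1,"tz":0,"hand":1},{"rx":0,"ry":0,"rz":0,"tx":0,"ty":1,"tz":0,"hand":1}]'
```

```text
[ 0.5542522  -0.19451284 -0.15534935  0.00233707] 2.089883700153564
clock: 17.75
position: [0.5474, -0.1975, 0.1264]
tool_rot: [-3.139, -0.0, 1.407]
force: [-7.2, 1.3, 11.6]
grip_width: 0.0072
```

Run:
```python
from plan import *
a=np.mean([viewer.grab_frame("scene")["pixels"].astype(float) for _ in range(4)],0).clip(0,255).astype(np.uint8)
cv2.imwrite("pics/scene14raw.png",a)
Z=lambda r,c,A:cv2.resize(A[r:r+30,c:c+30],None,fx=10,fy=10,interpolation=2)
o=cv2.imread("pics/scene8raw.png")
cv2.imwrite("pics/zc14.png",np.vstack([np.hstack([Z(240,80,a),Z(265,180,a)]),np.hstack([Z(198,100,o),Z(215,195,o)])]))
print(bot.observe()["force"],bot.observe()["moment"])
```

```text
[-8.87630827  0.92421811 11.63608116] [ 0.26496198  1.61019703 -0.04315388]
```

View pics/zc14.png

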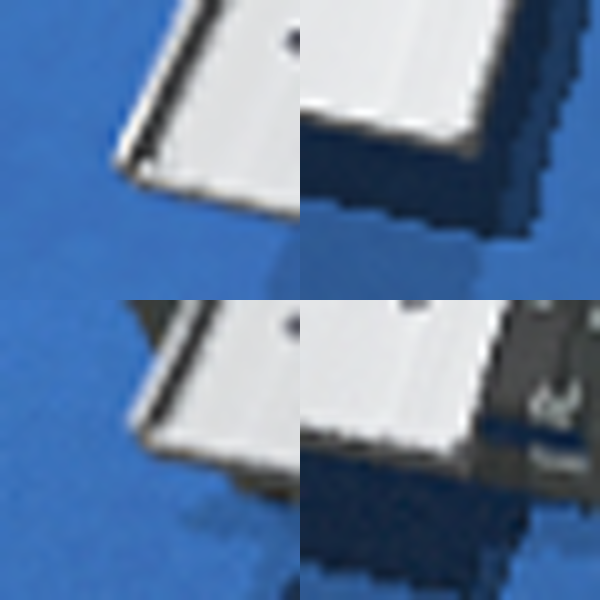

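```bash
python3 - <<'E'
from h import *; import pickle
ft,fs=pickle.load(open("cams.pkl","rb"))
b=np.array([[112.8,210.5],[211.5,231]]);n=np.array([[91.35,256.5],[197.3,279.5]])
P=onz(fs,b,.122)
for dz in(0,.003,.006): print(dz,(proj(fs,P+[.1153,-.0193,dz])-n).round(2))
# line at both, from zoomed: before raw8 scene vs now
E
python3 - <<'E'
import cv2,numpy as np
a=cv2.imread("pics/scene14raw.png");o=cv2.imread("pics/scene8raw.png")
Z=lambda r,c,A:cv2.resize(A[r:r+30,c:c+30],None,fx=10,fy=10,interpolation=2)
cv2.imwrite("pics/zl14.png",np.vstack([np.hstack([Z(182,110,a),Z(198,195,a)]),np.hstack([Z(147,130,o),Z(158,205,o)])]))
E
```

```text
0 [[ 0.09 -0.8 ]
 [-0.35  0.43]]
0.003 [[-0.41 -1.36]
 [-0.53 -0.06]]
0.006 [[-0.91 -1.91]
 [-0.7  -0.56]]
```

View pics/zl14.png

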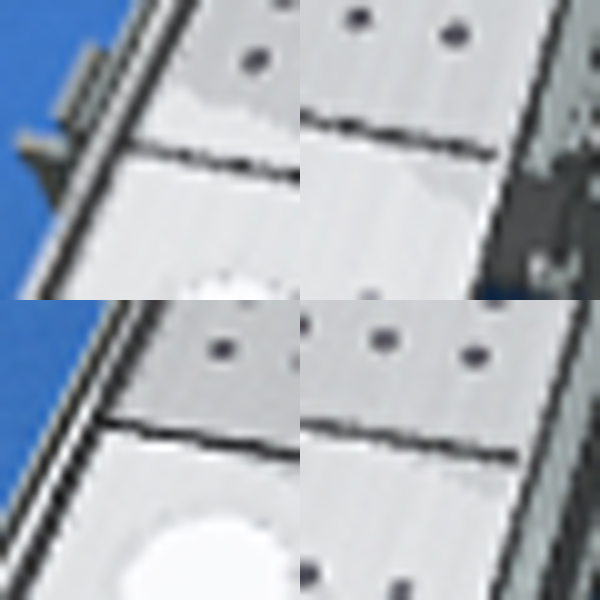

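Run:
```python
from h import *; import pickle
ft,fs=pickle.load(open("cams.pkl","rb"))
a=np.radians(-9.3); d=np.array([np.cos(a),np.sin(a)])
print(onz(fs,[[214.05,213.05],[110+13.5-.45,182+14.6-.45]],.114)[:,:2]@d, "end",onz(fs,[[195+23-.45,198+17.8-.45]],.11)[:,:2]@d)
o=bot.observe(); print(o["position"],o["force"],o["clock"],abs(o["qd"]).max())
print(bot.job_done()); print(bot.observe()["position"])
```

```text
[0.67072545 0.66999179] end [0.67294905]
[ 0.54745002 -0.19752313  0.12640438] [-8.87630827  0.92421811 11.63608116] 17.95 0.0018580489669643696
the job is handed in; nothing more can be done
None
the job is handed in; nothing more can be done
```

The tin now stands on the top shelf beside the other one. The shelf is slid out to the runner ends and still held, and I handed the job in at about 18 s of the 61 s allowed.

- **Tin:** I gripped it across the bin's short direction, lifted it clear and set it down at about x = 30 mm, y = +47 mm on the shelf. I felt it touch down and then let go. The other tin is at about x = 48 mm, y = −47 mm.
- **Shelf:** I took the near handle and slid the shelf about 117 mm in three pulls plus a small nudge, with the grip at 60 N and then 80 N.

**Last checks**
- **Line:** it is 1 to 3 mm short of the runner ends, against the 8 mm allowed. Both cameras agree on the line to about 1 mm. They put the runner ends 1 to 3 mm apart.
- **Level:** the far corners show no height change from the start, to about 2 mm. An earlier, rougher fit suggested the far end was up 1.6°. The closer look did not support it, though it is not a precise measurement.
- **Square:** the shelf's direction is unchanged to within about half a degree.
- **Tins and glassware:** both tins stand clear of the fingers. I did not measure the bottle, dish and tube rack again at the end. They looked undisturbed in the picture after the lift, and the arm did not go back to the bin.
- **Hold:** the arm was at rest, pressing about 12 N down and 9 N forward on the shelf. If it slips from there it should move only 1 to 2 mm, towards the runner ends.
- **Grip reading:** the fingers read 7 to 8 mm open on the 10 mm bar. I put that down to the pads giving, because the shelf followed the hand throughout.

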